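# Sort inspected flow-cell blocks into the passed and rejected nests by their tags

## Task

The tag on top of each of the five flow-cell blocks shows its inspection result: a round disc means passed, a cross means rejected. Sort them so that every block stands upright, fully down in a pocket of its own in the nest whose end plate carries the same mark as its tag; the disc nest has been filled partly with wrong blocks, and the cross nest is empty. Leave the jars, the tape roll and the loose cap where they are.

Things in the scene. Friction and masses are not known exactly. Their poses are not given: they have to be found in the camera images.
- nest_round: Fixed aluminium nest 212 x 52 x 14 mm (its x, y, z) left or right of the robot: three open-topped pockets in a row, centres at x = -69, 0, +69 mm, each 64 x 42 mm inside, 5 mm walls, floor 3 mm above the worktop. A dark end plate (46 mm long) at its -x end bears a raised white disc, 34 mm across. Origin: centre of the underside. At the start it holds one disc and two cross blocks, in any order.
- nest_cross: Fixed aluminium nest 212 x 52 x 14 mm (its x, y, z) left or right of the robot: three open-topped pockets in a row, centres at x = -69, 0, +69 mm, each 64 x 42 mm inside, 5 mm walls, floor 3 mm above the worktop. A dark end plate (46 mm long) at its -x end bears a raised white diagonal cross, about 34 mm across. Origin: centre of the underside. Empty at the start.
- block_round_a: Flow-cell block: bare aluminium cuboid with a black cap, 56 mm along its x, 34 mm along its y, 48 mm tall, 0.15 kg; on top lies a white raised tag, 3 mm thick, a round disc of 28 mm. Origin: centre of the underside, z up. Gripped across its 34 mm. Starts in a pocket of nest_round.
- block_round_b: Flow-cell block: bare aluminium cuboid with a black cap, 56 mm along its x, 34 mm along its y, 48 mm tall, 0.15 kg; on top lies a white raised tag, 3 mm thick, a round disc of 28 mm. Origin: centre of the underside, z up. Gripped across its 34 mm. Starts on the worktop between the nests, among the jars, at any yaw.
- block_cross_a: Flow-cell block: bare aluminium cuboid with a black cap, 56 mm along its x, 34 mm along its y, 48 mm tall, 0.15 kg; on top lies a white raised tag, 3 mm thick, a diagonal cross with arms 8 mm wide, 27 mm across. Origin: centre of the underside, z up. Gripped across its 34 mm. Starts in a pocket of nest_round.
- block_cross_b: Flow-cell block: bare aluminium cuboid with a black cap, 56 mm along its x, 34 mm along its y, 48 mm tall, 0.15 kg; on top lies a white raised tag, 3 mm thick, a diagonal cross with arms 8 mm wide, 27 mm across. Origin: centre of the underside, z up. Gripped across its 34 mm. Starts in a pocket of nest_round.
- block_cross_c: Flow-cell block: bare aluminium cuboid with a black cap, 56 mm along its x, 34 mm along its y, 48 mm tall, 0.15 kg; on top lies a white raised tag, 3 mm thick, a diagonal cross with arms 8 mm wide, 27 mm across. Origin: centre of the underside, z up. Gripped across its 34 mm. Starts on the worktop between the nests, among the jars, at any yaw.
- jar_red_lid: Small white jar with a red lid, 46 mm across, 64 mm tall. Bystander on the worktop among the blocks; not to be moved. Origin: centre of the underside.
- jar_black_lid: Small amber jar with a black lid, 40 mm across, 56 mm tall. Bystander on the worktop among the blocks; not to be moved. Origin: centre of the underside.
- tape_roll: Roll of beige tape lying flat, 62 mm across, 19 mm tall. Bystander on the worktop among the blocks; not to be moved. Origin: centre of the underside.
- cap_blue: Loose blue bottle cap lying flat, 51 mm across, 26 mm tall. Bystander on the worktop among the blocks; not to be moved. Origin: centre of the underside.
Things that resemble listed ones, but are neither listed nor needed, are in the scene too. What is shaped like the block_cross_a but green or pink is not meant.

How it is judged:
By the outcome, as a careful person would: the job done as asked, in the order asked, and still so for the second after the job is handed in, with the robot touching nothing.
It also fails if it takes over 72 s, if anything falls off the work surface, if the arm or the gripper's body presses on something with over 40 N, if the wrist force passes 120 N, or if a joint passes its speed limit or range.

## Robot

A 6-joint arm with a two-finger parallel gripper is mounted at the origin on a cart in front of the work surface, level with it; the furniture and walls round the work are solid. World frame = base frame: x ahead of the robot, y to its left, z up, the work surface at z = 0. Lengths are in m, angles in rad, forces in N, time in s.
With the tool pointing down it reaches from about 0.425 to 0.95 m from the base axis. Payload 3.5 kg.
Tool frame: the origin (TCP) lies midway between the tips of the shut fingers; the grasp point (between the pads) lies 19 mm behind it; z points along the fingers, y is the line along which they close (so a half turn about z gives the same grasp; the last joint's range is limited). The gripper opens to 85 mm and grips with 20 to 120 N. Pads are 22 mm wide; open, the fingers measure 114 mm over their backs; the gripper's body (76 mm by 85 mm) begins 54 mm behind the grasp point. The pads swing forward as they close: fully open they stand 13 mm farther back than shut.
Start: joints at [-1.339, 0.286, 1.577, -0, 1.279, -0.15], TCP at [0.252, -0.626, 0.231] pointing down, gripper open.
Joint ranges: [-2.77, 2.77], [-0.9, 2.22], [0.21, 2.48], [-1.53, 4.67], [0.24, 2.81], [-2.84, 2.84]. Speed limits (rad/s): [2.79, 2.79, 3.14, 3.14, 3.14, 3.14].

## Interface

Orientations are given as a unit quaternion [x, y, z, w].
In Python, from plant import ctrl gives the robot as it stands.
- The arm moves only by the tool move_arm, never from a script. Its argument "plan" is a list of rows, each an object of numbers: "x", "y", "z": the shift along the tool's x, y, z in m; "yaw": the turn about the tool's z in rad; "fingers": the closure, from 0 (fully open) to 1 (shut). In form: [{"x": .., "y": .., "z": .., "yaw": .., "fingers": ..}, ...]. A call has 1 to 5 rows; each row is the pose to reach, as a shift and turn from the pose commanded when the call began, along the tool's axes at that moment; what a row does not reach only later rows make up. A row lasts 1/10 s, in which the tool goes at most 50 mm and 8.59 degrees, less where a joint would pass 70% of its speed; a pose out of reach is approached as far as the arm can. A call with a gripper value outside its range is refused whole. The fingers move at their own pace and stop on an object; "force" is the grip in N (left out, the last holds). Time passes only in rows, so rows that repeat a pose let the fingers close. It gives the time, the measured TCP pose, the force, the opening and the grip force at its end, in the units of the state.
- ctrl.get_state(): the state, without advancing time (a new reading comes with each control period).
- ctrl.read_camera(name): name is "scene" or "side" or "wrist"; returns the picture (480x640x3 uint8, red, green, blue); there is no depth.
- ctrl.camera_model(name): a dict with "intrinsics" (3x3 intrinsics, pixels), "cam_to_world" (4x4, takes a point from camera to world coordinates); the wrist camera has in their place "tool_from_camera" (4x4, takes a point from camera to tool coordinates, whose origin is the TCP and whose axes are the flange's). Camera axes: x right, y up, looking along -z (the intrinsics and any distortion apply to the point x, -y, -z); pixel columns grow to the right and rows downward; lengths in m; the calibration is good to about 2 mm. A picture is of the moment at which its call begins: read the wrist's pose just before it. camera_model takes no time and is no camera call.
- ctrl.sign_off(): hands the job in; it is judged then, once.
The state is a dict: "time": time; "qpos": joint angles; "dq": joint speeds; "joint_efforts": joint torques, N m; "eef_pos": TCP position; "tcp_rot": TCP orientation; "contact_force": force on the tool from outside, world axes, zero at the start; "wrist_torque": the same for the moment, N m; "opening": opening from 0.0 (shut) to 1.0 (fully open); "finger_force": force on a finger pad.
Only numpy, scipy, OpenCV 4.12 (cv2) and the standard library are available. Lean on these libraries where they do the work, as an engineer would, in place of code of your own. Each camera call takes 0.05 s, during which the arm holds its last target. There are 200 camera calls.

## Working session

There is one attempt and no reset: what is moved stays moved. The work goes in short steps, Python scripts to look and compute and a tool call to move; the robot and the scene stay as the last step left them, time stands still between calls to the robot, and variables do not carry over. Pictures are saved under pics/ and viewed, at most 10 in all, crops included, and the job is handed in when it is done.

Besides the shell and the picture viewer there is one more tool, called after ">>>" by a JSON object that holds its "op" and its "data", one argument or row to a line. move_arm: Moves the arm, as the interface text tells. Its arguments: {"type":"object","properties":{"plan":{"type":"array"},"force":{"type":"number"}},"required":["plan"]}

```bash
ls; mkdir -p pics; python3 - <<'E'
from plant import ctrl
import cv2,numpy as np
np.set_printoptions(precision=4,suppress=True)
s=ctrl.get_state();print(s['eef_pos'],s['tcp_rot'],s['opening'],s['time'])
for n in ['scene','side','wrist']:
    m=ctrl.camera_model(n);print(n,{k:np.array(v).tolist() if not isinstance(v,(str,)) else v for k,v in m.items()})
    cv2.imwrite(f'pics/{n}0.png',ctrl.read_camera(n)[:,:,::-1])
E
```

```text
pics
[ 0.2514 -0.6257  0.2299] [ 0.9818  0.1897 -0.     -0.0012] 0.9971806586043986 0.0
scene {'intrinsics': [[560.8982649103253, 0.0, 319.84821501185746], [0.0, 560.8982649103253, 240.7491382119627], [0.0, 0.0, 1.0]], 'cam_to_world': [[-0.7334004783771956, 0.5040996583870156, -0.45607814322788426, 0.004622592269727963], [-0.6797276868650034, -0.5342247948849345, 0.5025675479368934, 0.4958576214044908], [0.009695876713969912, 0.6785922213997473, 0.7344512148744148, 0.8736076628869063], [0.0, 0.0, 0.0, 1.0]]}
side {'intrinsics': [[492.92633086458034, 0.0, 316.00911759449116], [0.0, 492.92633086458034, 236.12776162969095], [0.0, 0.0, 1.0]], 'cam_to_world': [[-0.9955896530383906, -0.04449972657491413, 0.0825894490698086, 0.58449191555099], [0.09368159870168837, -0.5184919734410359, 0.8499351925540654, 0.7518907933349376], [0.005000082758560085, 0.853923795084771, 0.5203740494686773, 0.5548224163206804], [0.0, 0.0, 0.0, 1.0]]}
wrist {'intrinsics': [[408.9533103422485, 0.0, 321.2261937803686], [0.0, 408.9533103422485, 238.06561810048356], [0.0, 0.0, 1.0]], 'tool_from_camera': [[-0.00033715835238488315, 0.9651529263180021, 0.26168629147137296, 0.06571376025200175], [0.9999999393936055, 0.00030269081172736907, 0.00017202050970868454, 0.0011410642016376205], [8.681606234867553e-05, 0.26168633360966226, -0.9651529698782998, -0.14291151887121686], [0.0, 0.0, 0.0, 1.0]]}
```

View pics/scene0.png

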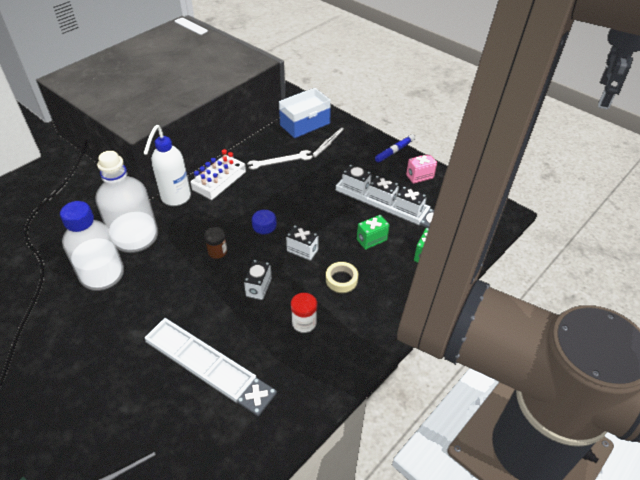

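View pics/side0.png

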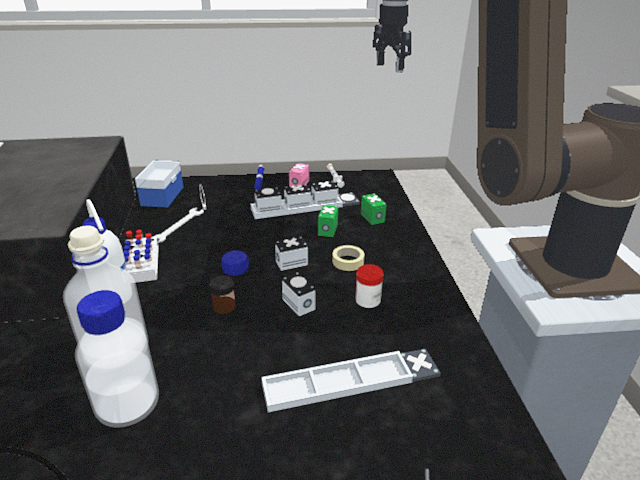

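Scene view: the cross nest is at about (210,365), with its cross plate at (257,397). The disc nest holds disc (356,172), cross (384,183) and cross (412,195), with its plate near (430,215). The loose disc block's tag is at (258,270) and the loose cross block's at (302,236). Next I'll get coarse positions.

```bash
cat > h.py <<'E'
from plant import ctrl
import cv2,numpy as np
from scipy.spatial.transform import Rotation as R
np.set_printoptions(precision=4,suppress=True)
def cam(n,s=None):
    m=ctrl.camera_model(n);K=np.array(m['intrinsics'])
    if n=='wrist':
        T=np.eye(4);T[:3,:3]=R.from_quat(s['tcp_rot']).as_matrix();T[:3,3]=s['eef_pos']
        T=T@np.array(m['tool_from_camera'])
    else:T=np.array(m['cam_to_world'])
    return K,T
def ray(c,px):
    K,T=c;px=np.atleast_2d(px).astype(float)
    d=np.c_[(px[:,0]-K[0,2])/K[0,0],-(px[:,1]-K[1,2])/K[1,1],-np.ones(len(px))]
    return T[:3,3],d@T[:3,:3].T
def onplane(c,px,z):
    o,d=ray(c,px);return (o+d*((z-o[2])/d[:,2])[:,None])[:,:2]
def proj(c,P):
    K,T=c;p=(np.atleast_2d(P)-T[:3,3])@T[:3,:3]
    return np.c_[K[0,0]*p[:,0]/-p[:,2]+K[0,2],K[1,1]*p[:,1]/p[:,2]+K[1,2]]
def totool(s,p,yaw=None):
    M=R.from_quat(s['tcp_rot']).as_matrix()
    return M.T@(np.array(p)-s['eef_pos'])
E
python3 - <<'E'
from h import *
def blob(img,x,y,r=14):
    g=img[y-r:y+r,x-r:x+r].min(2);n,l,st,ce=cv2.connectedComponentsWithStats((g>185).astype(np.uint8))
    i=min(range(1,n),key=lambda k:np.hypot(*(ce[k]-r))-(st[k,4]>15)*20);return ce[i]+[x-r,y-r],st[i,4]
pts={'scene':dict(rb=(258,270),cc=(302,236),n0=(412,195),n1=(384,183),n2=(356,172),plate=(257,397)),
'side':dict(rb=(299,282),cc=(291,243),n0=(323,185),n1=(297,189),n2=(267,191),plate=(419,363),plateR=(347,197))}
for n in pts:
    img=cv2.imread(f'pics/{n}0.png');c=cam(n)
    for k,(x,y) in pts[n].items():
        p,a=blob(img,x,y);z=.051 if k in('rb','cc') else .054 if k[0]=='n' else .014
        print(n,k,p,a,onplane(c,p,z)[0])
c=cam('scene');print(onplane(c,[(165,320),(146,342),(276,384),(256,412)],.014))
print(onplane(cam('side'),[(262,379),(267,410)],.014))
print('red,black,tape,cap',onplane(c,[(304,303)],.064),onplane(c,[(215,236)],.056),onplane(c,[(342,275)],.019),onplane(c,[(264,218)],.026))
s=ctrl.get_state();print(R.from_quat(s['tcp_rot']).as_matrix())
E
```

```text
scene rb [256.5917 270.4583] 120 [0.5506 0.0719]
scene cc [301.6    233.4154] 65 [ 0.556  -0.0565]
scene n0 [411.6081 193.9459] 74 [ 0.463  -0.3021]
scene n1 [384.2459 182.9016] 61 [ 0.5283 -0.2896]
scene n2 [356.5211 171.2535] 71 [ 0.5982 -0.2777]
scene plate [256.1787 394.4809] 235 [0.3788 0.2356]
side rb [297.885  281.4956] 113 [0.5493 0.0744]
side cc [290.7959 241.8776] 49 [ 0.5549 -0.054 ]
side n0 [324.625 183.875] 40 [ 0.4625 -0.3007]
side n1 [297.3793 187.4138] 29 [ 0.5278 -0.2869]
side n2 [267.2791 190.814 ] 43 [ 0.5978 -0.2748]
side plate [418.8874 361.5676] 222 [0.3796 0.2391]
side plateR [347.2533 196.7867] 75 [ 0.4059 -0.3077]
[[0.6107 0.2488]
 [0.5968 0.3005]
 [0.3686 0.1997]
 [0.3563 0.2569]]
[[0.6122 0.2522]
 [0.6056 0.3069]]
red,black,tape,cap [[0.4253 0.072 ]] [[0.6733 0.0705]] [[ 0.4414 -0.0516]] [[ 0.6626 -0.0508]]
[[ 0.928   0.3726 -0.0004]
 [ 0.3726 -0.928   0.0018]
 [ 0.0003 -0.0018 -1.    ]]
```

>>> {"op": "move_arm", "data": {
  "plan": [
    {"x":0.2,"y":-0.11,"z":0.015,"yaw":0.2,"fingers":0},
    {"x":0.2,"y":-0.11,"z":0.015,"yaw":0.2,"fingers":0},
    {"x":0.2,"y":-0.11,"z":0.015,"yaw":0.2,"fingers":0},
    {"x":0.2,"y":-0.11,"z":0.015,"yaw":0.2,"fingers":0},
    {"x":0.2,"y":-0.11,"z":0.015,"yaw":0.2,"fingers":0}
  ]
}}

```text
time: 0.65
eef_pos: [0.3977, -0.4465, 0.2155]
tcp_rot: [0.996, 0.092, -0.0, -0.001]
contact_force: [0.4, 0.6, 0.8]
opening: 0.998
finger_force: 0.0
```

>>> {"op": "move_arm", "data": {
  "plan": [
    {"x":0.157,"y":-0.132,"z":0.016,"yaw":0,"fingers":0},
    {"x":0.157,"y":-0.132,"z":0.016,"yaw":0,"fingers":0},
    {"x":0.157,"y":-0.132,"z":0.016,"yaw":0,"fingers":0},
    {"x":0.157,"y":-0.132,"z":0.016,"yaw":0,"fingers":0},
    {"x":0.157,"y":-0.132,"z":0.016,"yaw":0,"fingers":0}
  ]
}}

```text
time: 1.15
eef_pos: [0.5288, -0.2869, 0.1993]
tcp_rot: [0.996, 0.094, -0.0, -0.001]
contact_force: [-0.3, -0.6, -0.4]
opening: 1.0
finger_force: 0.0
```

```bash
cat > snap.py <<'E'
import sys,json
from h import *
s=ctrl.get_state();im=ctrl.read_camera('wrist')[:,:,::-1]
cv2.imwrite(f'pics/{sys.argv[1]}.png',im)
json.dump({k:np.array(s[k]).tolist() for k in('eef_pos','tcp_rot')},open(f'pics/{sys.argv[1]}.json','w'))
print(s['eef_pos'],s['dq'])
E
python3 snap.py w1
```

```text
[ 0.5288 -0.2869  0.1993] [ 0.0235  0.0224 -0.023  -0.0566 -0.0051  0.049 ]
```

View pics/w1.png

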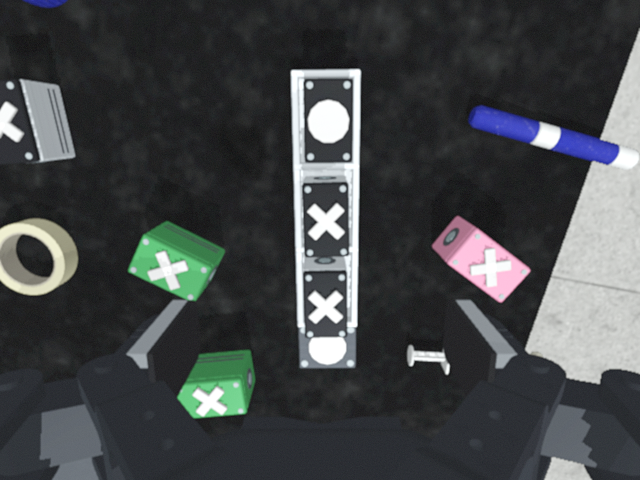

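The wrist view shows the disc nest axis near column 328: disc (328,121), cross (326,221), cross (326,306), plate disc (327,348). A green decoy sits at about 60 mm to one side. Next I'll look at the middle.

>>> {"op": "move_arm", "data": {
  "plan": [
    {"x":0.05,"y":-0.23,"z":0,"yaw":0,"fingers":0},
    {"x":0.05,"y":-0.23,"z":0,"yaw":0,"fingers":0},
    {"x":0.05,"y":-0.23,"z":0,"yaw":0,"fingers":0},
    {"x":0.05,"y":-0.27,"z":0,"yaw":0,"fingers":0},
    {"x":0.05,"y":-0.27,"z":0,"yaw":0,"fingers":0}
  ]
}}

```text
time: 1.7
eef_pos: [0.5274, -0.0415, 0.2005]
tcp_rot: [0.996, 0.09, 0.0, 0.0]
contact_force: [1.9, 0.3, -0.2]
opening: 1.004
finger_force: 0.0
```

>>> {"op": "move_arm", "data": {
  "plan": [
    {"x":0.015,"y":-0.04,"z":0,"yaw":0,"fingers":0},
    {"x":0.015,"y":-0.04,"z":0,"yaw":0,"fingers":0},
    {"x":0.015,"y":-0.04,"z":0,"yaw":0,"fingers":0}
  ]
}}

```text
time: 2.0
eef_pos: [0.5353, -0.0001, 0.2004]
tcp_rot: [0.996, 0.091, -0.0, 0.0]
contact_force: [-0.2, -1.3, -0.8]
opening: 1.005
finger_force: 0.0
```

```bash
python3 snap.py w2
```

```text
[ 0.5353 -0.0001  0.2004] [-0.0374  0.0058 -0.0038 -0.0011 -0.0006  0.0017]
```

View pics/w2.png

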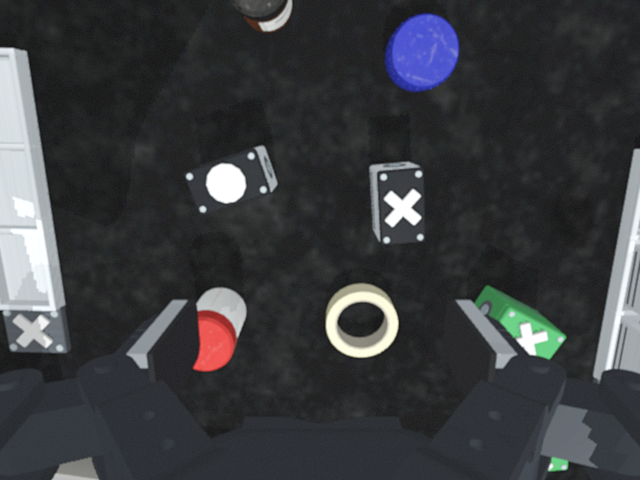

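>>> {"op": "move_arm", "data": {
  "plan": [
    {"x":0.01,"y":-0.24,"z":0,"yaw":0,"fingers":0},
    {"x":0.01,"y":-0.24,"z":0,"yaw":0,"fingers":0},
    {"x":0.01,"y":-0.24,"z":0,"yaw":0,"fingers":0},
    {"x":0.01,"y":-0.24,"z":0,"yaw":0,"fingers":0},
    {"x":0.01,"y":-0.24,"z":0,"yaw":0,"fingers":0}
  ]
}}

```text
time: 2.55
eef_pos: [0.5023, 0.2383, 0.2004]
tcp_rot: [0.996, 0.09, 0.0, 0.0]
contact_force: [1.1, -0.1, 0.6]
opening: 0.999
finger_force: 0.0
```

```bash
python3 snap.py w3
```

```text
[0.5023 0.2383 0.2004] [ 0.726   0.2451 -0.2542 -0.0124  0.0072  0.7226]
```

View pics/w3.png

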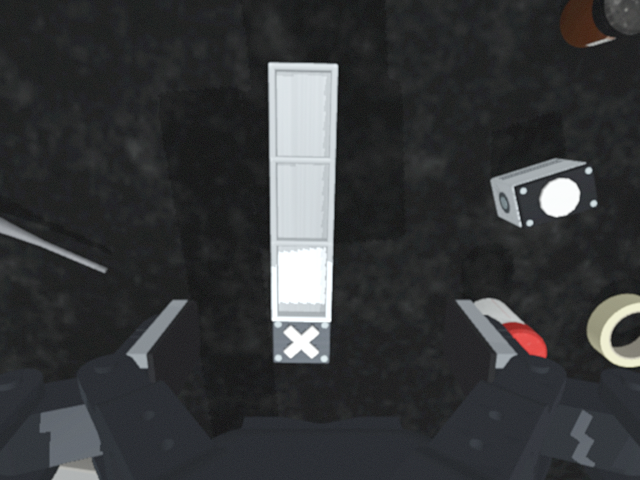

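w2: loose disc block tag at (226,183) and loose cross tag at (403,208), both with corner rivets. Nearest obstacles: red jar (213,340), tape (362,320), cap (422,52). w3: cross nest spans columns 269–338 and rows 63–322, with its cross plate at (301,342).

```bash
python3 snap.py w4; python3 - <<'E'
from h import *
import json
def load(n):return cv2.imread(f'pics/{n}.png'),cam('wrist',json.load(open(f'pics/{n}.json')))
def block(n,x,y,z,r=55):
    im,c=load(n);x0,y0=max(x-r,0),max(y-r,0);g=im[y0:y+r,x0:x+r].min(2)
    N,l,st,ce=cv2.connectedComponentsWithStats((g>95).astype(np.uint8))
    ce=ce+[x0,y0];i=min(range(1,N),key=lambda k:np.hypot(*(ce[k]-[x,y]))+(st[k,4]<200)*100)
    t=onplane(c,ce[i],z)[0]
    riv=[onplane(c,ce[k],z-.003)[0] for k in range(1,N) if 12<=st[k,4]<=90 and k!=i]
    riv=np.array([p for p in riv if .018<np.hypot(*(p-t))<.034])
    out=[n,t]
    if len(riv)==4:
        v=riv-riv.mean(0);w,V=np.linalg.svd(v)[1:];a=np.degrees(np.arctan2(V[0,1],V[0,0]));out+=['riv',riv.mean(0),'deg',(a+90)%180-90,w]
    else:out+=[len(riv),[ (ce[k].round(),st[k,4]) for k in range(1,N)][:9]]
    print(*out)
for a in [('w1',328,121,.054),('w1',326,221,.054),('w1',326,306,.054),('w2',226,183,.051),('w2',403,208,.051)]:block(*a)
def nest(n,x0,x1,y0,y1,thr=110):
    im,c=load(n);m=np.zeros(im.shape[:2],np.uint8);m[y0:y1,x0:x1]=im[y0:y1,x0:x1].min(2)>thr
    cs=cv2.findContours(m,0,1)[0];k=max(cs,key=cv2.contourArea)[:,0]
    p=onplane(c,k,.014).astype(np.float32);r=cv2.minAreaRect(p*1000);print(n,r,cv2.boundingRect(k));print(cv2.boxPoints(r))
im,c=load('w4')
nest('w4',200,400,30,400);nest('w3',200,400,30,400);nest('w1',270,380,50,330)
E
```

```text
[0.5012 0.2428 0.2005] [-0.0741 -0.0226  0.0272 -0.0526  0.0127 -0.1312]
w1 [ 0.5985 -0.2792] riv [ 0.5985 -0.2792] deg 11.07208651207651 [0.0472 0.025 ]
w1 [ 0.5299 -0.2909] 2 [(array([327., 218.]), np.int32(3675)), (array([342., 188.]), np.int32(50)), (array([307., 189.]), np.int32(46)), (array([326., 221.]), np.int32(950)), (array([308., 275.]), np.int32(6)), (array([342., 275.]), np.int32(10))]
w1 [ 0.464  -0.3031] 2 [(array([328., 309.]), np.int32(3731)), (array([308., 278.]), np.int32(44)), (array([341., 277.]), np.int32(43)), (array([325., 307.]), np.int32(835))]
w2 [0.5503 0.0708] riv [0.5499 0.071 ] deg -61.72827177144697 [0.0471 0.0251]
w2 [ 0.5557 -0.0575] riv [ 0.5553 -0.0578] deg 15.341187831548552 [0.0471 0.0251]
w4 ((486.27972412109375, 250.545654296875), (252.7484130859375, 52.97709655761719), 9.208342552185059) (276, 62, 70, 301)
[[357.2953 256.4698]
 [365.7729 204.1754]
 [615.2642 244.6215]
 [606.7865 296.9159]]
w3 ((486.29095458984375, 250.78070068359375), (252.72705078125, 53.288387298583984), 9.274957656860352) (268, 62, 70, 301)
[[357.2852 256.7102]
 [365.8738 204.1185]
 [615.2968 244.8512]
 [606.7081 297.4429]]
w1 ((530.4099731445312, -291.4682922363281), (214.76644897460938, 53.20903778076172), 11.250041961669922) (290, 69, 71, 261)
[[ 419.8998 -286.3245]
 [ 430.2804 -338.5111]
 [ 640.9202 -296.6121]
 [ 630.5396 -244.4255]]
```

>>> {"op": "move_arm", "data": {
  "plan": [
    {"x":0,"y":0.24,"z":0.02,"yaw":-0.04,"fingers":0},
    {"x":0,"y":0.24,"z":0.02,"yaw":-0.04,"fingers":0},
    {"x":0,"y":0.24,"z":0.02,"yaw":-0.04,"fingers":0},
    {"x":0,"y":0.24,"z":0.02,"yaw":-0.04,"fingers":0},
    {"x":0,"y":0.24,"z":0.02,"yaw":-0.04,"fingers":0}
  ]
}}

```text
time: 3.15
eef_pos: [0.5453, -0.0032, 0.1802]
tcp_rot: [0.994, 0.108, -0.0, 0.001]
contact_force: [0.1, -0.1, -0.4]
opening: 1.0
finger_force: 0.0
```

>>> {"op": "move_arm", "data": {
  "plan": [
    {"x":0,"y":0.065,"z":0.05,"yaw":-0.046,"fingers":0},
    {"x":0,"y":0.065,"z":0.05,"yaw":-0.046,"fingers":0},
    {"x":0,"y":0.065,"z":0.05,"yaw":-0.046,"fingers":0},
    {"x":0,"y":0.065,"z":0.05,"yaw":-0.046,"fingers":0}
  ]
}}

```text
time: 3.55
eef_pos: [0.559, -0.0634, 0.1299]
tcp_rot: [0.991, 0.131, -0.001, -0.0]
contact_force: [-0.7, 0.0, -0.1]
opening: 1.0
finger_force: 0.0
```

```bash
cat > go.py <<'E'
import sys
from h import *
s=ctrl.get_state();x,y,z,hd=map(float,sys.argv[1:])
M=R.from_quat(s['tcp_rot']).as_matrix();h=np.degrees(np.arctan2(M[1,0],M[0,0]))
print('t',s['time'],'pos',s['eef_pos'],'head',round(h,2),'q',np.array(s['qpos']),'delta',totool(s,[x,y,z]),'yaw',round(np.radians((h-hd+180)%360-180),4),'F',s['contact_force'])
E
python3 go.py .5555 -.0577 .02 15.3
```

```text
t 3.55 pos [ 0.559  -0.0634  0.1299] head 15.1 q [-0.2934  0.148   1.9364  0.0001  1.0586  1.0138] delta [-0.0018 -0.0064  0.1099] yaw -0.0035 F [-0.7227  0.0047 -0.1112]
```

>>> {"op": "move_arm", "data": {
  "plan": [
    {"x":-0.002,"y":-0.006,"z":0.03,"yaw":-0.004,"fingers":0},
    {"x":-0.002,"y":-0.006,"z":0.07,"yaw":-0.004,"fingers":0},
    {"x":-0.002,"y":-0.006,"z":0.1,"yaw":-0.004,"fingers":0},
    {"x":-0.002,"y":-0.006,"z":0.11,"yaw":-0.004,"fingers":0.2},
    {"x":-0.002,"y":-0.006,"z":0.11,"yaw":-0.004,"fingers":0.3}
  ]
}}

```text
time: 4.05
eef_pos: [0.5555, -0.0554, 0.0199]
tcp_rot: [0.991, 0.136, -0.001, -0.0]
contact_force: [-1.4, 1.2, 0.3]
opening: 0.706
finger_force: 0.0
```

>>> {"op": "move_arm", "data": {
  "plan": [
    {"x":0,"y":0,"z":0,"yaw":0,"fingers":1},
    {"x":0,"y":0,"z":0,"yaw":0,"fingers":1},
    {"x":0,"y":0,"z":0,"yaw":0,"fingers":1},
    {"x":0,"y":0,"z":0,"yaw":0,"fingers":1},
    {"x":0,"y":0,"z":0,"yaw":0,"fingers":1}
  ],
  "force": 50
}}

```text
time: 4.55
eef_pos: [0.5583, -0.0565, 0.023]
tcp_rot: [0.991, 0.135, 0.002, 0.001]
contact_force: [-0.6, 0.4, 6.9]
opening: 0.386
finger_force: 51.8
```

```bash
python3 go.py .5740 .2648 .13 9.2
```

```text
t 4.55 pos [ 0.5583 -0.0565  0.023 ] head 15.57 q [-0.2818  0.3024  1.9834  0.0003  0.8509  1.017 ] delta [ 0.1019 -0.305  -0.1073] yaw 0.1112 F [-0.6182  0.435   6.8961]
```

>>> {"op": "move_arm", "data": {
  "plan": [
    {"x":0,"y":0,"z":-0.05,"yaw":0,"fingers":1},
    {"x":0,"y":0,"z":-0.1,"yaw":0,"fingers":1},
    {"x":0.02,"y":-0.05,"z":-0.11,"yaw":0.02,"fingers":1},
    {"x":0.04,"y":-0.1,"z":-0.11,"yaw":0.04,"fingers":1},
    {"x":0.05,"y":-0.15,"z":-0.11,"yaw":0.05,"fingers":1}
  ]
}}

```text
time: 5.05
eef_pos: [0.5654, 0.0936, 0.1319]
tcp_rot: [0.994, 0.11, 0.002, 0.0]
contact_force: [1.3, 0.2, -1.5]
opening: 0.383
finger_force: 50.9
```

>>> {"op": "move_arm", "data": {
  "plan": [
    {"x":0.06,"y":-0.15,"z":0,"yaw":0.06,"fingers":1},
    {"x":0.06,"y":-0.15,"z":0,"yaw":0.06,"fingers":1},
    {"x":0.06,"y":-0.15,"z":0,"yaw":0.06,"fingers":1},
    {"x":0.06,"y":-0.15,"z":0,"yaw":0.06,"fingers":1},
    {"x":0.06,"y":-0.15,"z":0,"yaw":0.06,"fingers":1}
  ]
}}

```text
time: 5.55
eef_pos: [0.5894, 0.2537, 0.1299]
tcp_rot: [0.997, 0.083, -0.0, 0.0]
contact_force: [-0.3, -0.6, -0.7]
opening: 0.389
finger_force: 50.7
```

```bash
python3 snap.py w5; python3 go.py .5740 .2648 .023 9.2
```

```text
[0.5894 0.2537 0.1299] [-0.0546 -0.0203  0.0327 -0.0206  0.0039 -0.0131]
t 5.6 pos [0.5894 0.2521 0.1298] head 9.36 q [ 0.2464  0.3104  1.7412 -0.0008  1.0913  1.6541] delta [-0.013  -0.0152  0.1068] yaw 0.0029 F [-0.4299  0.5658 -1.6483]
```

View pics/w5.png

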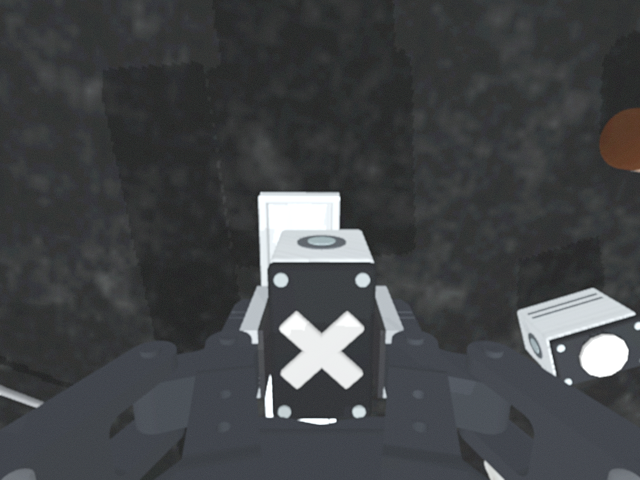

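w5 shows the held block squarely gripped (tag at about (322,350)) and the nest's far end at columns 259–340, row 192. I'll compute the offset.

```bash
cat > held.py <<'E'
# block offset in tool xy from the tag seen in hand; args: image name, dz (tcp above underside), tag px guess
import sys,json
from h import *
n,dz,x,y=sys.argv[1],float(sys.argv[2]),int(sys.argv[3]),int(sys.argv[4])
im=cv2.imread(f'pics/{n}.png');s=json.load(open(f'pics/{n}.json'));c=cam('wrist',s)
r=45;N,l,st,ce=cv2.connectedComponentsWithStats((im[y-r:y+r,x-r:x+r].min(2)>140).astype(np.uint8))
k=1+np.argmax(st[1:,4]);p=ce[k]+[x-r,y-r];z=s['eef_pos'][2]-dz+.051
w=onplane(c,p,z)[0];print('tag',p,st[k,4],w,'tool offset',totool(s,[*w,z])[:2])
E
python3 held.py w5 .021 322 350
python3 - <<'E'
from h import *
import json
c=cam('wrist',json.load(open('pics/w5.json')))
print(onplane(c,[(259,192),(340,192)],.014))
E
```

```text
tag [321.2083 349.6745] 4172 [0.5892 0.2525] tool offset [-0.0004  0.0012]
[[0.6088 0.2958]
 [0.6172 0.245 ]]
```

>>> {"op": "move_arm", "data": {
  "plan": [
    {"x":-0.012,"y":-0.016,"z":0.03,"yaw":0.003,"fingers":1},
    {"x":-0.012,"y":-0.016,"z":0.065,"yaw":0.003,"fingers":1},
    {"x":-0.012,"y":-0.016,"z":0.08,"yaw":0.003,"fingers":1},
    {"x":-0.012,"y":-0.016,"z":0.08,"yaw":0.003,"fingers":1}
  ]
}}

```text
time: 6.0
eef_pos: [0.5733, 0.2634, 0.047]
tcp_rot: [0.997, 0.078, -0.003, 0.001]
contact_force: [0.5, 0.2, -2.6]
opening: 0.393
finger_force: 50.8
```

```bash
python3 go.py .5745 .2648 .023 9.2;python3 go.py .5745 .2648 .023 9.2|tail -c 150; python3 - <<'E'
from h import *
for i in range(3):
    ctrl.read_camera('wrist');print(ctrl.get_state()['eef_pos'])
E
```

```text
t 6.0 pos [0.5733 0.2634 0.047 ] head 8.98 q [ 0.2703  0.4002  1.7962 -0.0004  0.9523  1.6846] delta [ 0.0016 -0.0012  0.024 ] yaw -0.0038 F [ 0.5237  0.2454 -2.6087]
 0.2634 0.047 ] head 8.98 q [ 0.2703  0.4002  1.7962 -0.0004  0.9523  1.6846] delta [ 0.0016 -0.0012  0.024 ] yaw -0.0038 F [ 0.5237  0.2454 -2.6087]
[0.5751 0.2642 0.0494]
[0.5765 0.2648 0.0512]
[0.5772 0.2653 0.0522]
```

>>> {"op": "move_arm", "data": {
  "plan": [
    {"x":-0.002,"y":0,"z":0.01,"yaw":0,"fingers":1},
    {"x":-0.002,"y":0,"z":0.018,"yaw":0,"fingers":1},
    {"x":-0.002,"y":0,"z":0.024,"yaw":0,"fingers":1},
    {"x":-0.002,"y":0,"z":0.028,"yaw":0,"fingers":1},
    {"x":-0.002,"y":0,"z":0.029,"yaw":0,"fingers":1}
  ]
}}

```text
time: 6.65
eef_pos: [0.5734, 0.2657, 0.026]
tcp_rot: [0.997, 0.08, -0.002, 0.001]
contact_force: [-13.9, -5.7, 26.0]
opening: 0.387
finger_force: 54.3
```

>>> {"op": "move_arm", "data": {
  "plan": [
    {"x":-0.002,"y":0,"z":0.001,"yaw":0,"fingers":1},
    {"x":0,"y":0,"z":0.001,"yaw":0,"fingers":1}
  ]
}}

```text
time: 6.85
eef_pos: [0.5736, 0.2657, 0.026]
tcp_rot: [0.997, 0.08, -0.002, 0.001]
contact_force: [-16.8, -5.3, 29.2]
opening: 0.387
finger_force: 54.8
```

>>> {"op": "move_arm", "data": {
  "plan": [
    {"x":0,"y":0,"z":-0.002,"yaw":0,"fingers":0.3},
    {"x":0,"y":0,"z":-0.002,"yaw":0,"fingers":0},
    {"x":0,"y":0,"z":-0.002,"yaw":0,"fingers":0},
    {"x":0,"y":0,"z":-0.05,"yaw":0,"fingers":0},
    {"x":0,"y":0,"z":-0.1,"yaw":0,"fingers":0}
  ]
}}

```text
time: 7.35
eef_pos: [0.5713, 0.2649, 0.1175]
tcp_rot: [0.997, 0.079, -0.004, 0.001]
contact_force: [1.6, 0.3, 0.8]
opening: 1.003
finger_force: 0.0
```

```bash
python3 snap.py w6; python3 held.py w6 .1 322 300; python3 go.py .464 -.3031 .13 11.1
```

```text
[0.5713 0.2649 0.1175] [ 0.0011 -0.6744 -0.2626  0.0008  0.8468  0.0002]
tag [320.2692 312.4914] 4569 [0.5458 0.2601] tool offset [-0.0256  0.0007]
t 7.4 pos [0.5779 0.267  0.1301] head 9.12 q [0.2737 0.2943 1.7609 0.0001 1.0743 1.6853] delta [-0.2028  0.5449 -0.0031] yaw -0.0346 F [2.9326 2.0422 5.9987]
```

View pics/w6.png

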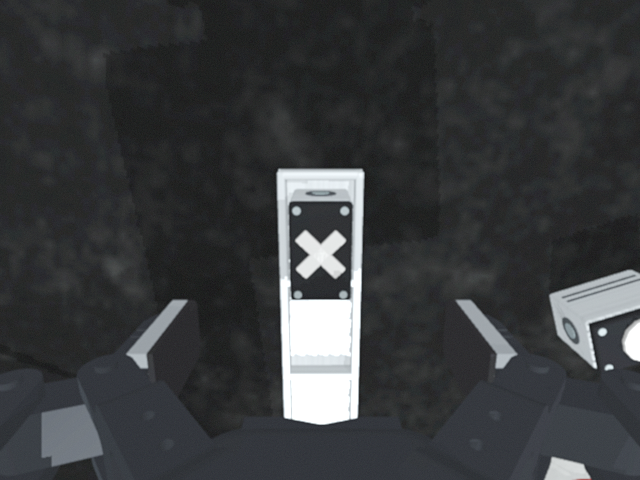

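w6: released block upright, its cross tag at (320,254), with a divider seen at row 368. I'll check which pocket geometry this matches.

```bash
python3 snap.py w7; python3 - <<'E'
from h import *
import json
s=json.load(open('pics/w7.json'));c=cam('wrist',s);im=cv2.imread('pics/w7.png')
d=np.array([.987,.16]);C=np.array([.5059,.2538])
for k in(106,34.5,-34.5):print(k,proj(c,[*(C+d*k/1000),.014]))
r=im[170:320,250:400].min(2);
N,l,st,ce=cv2.connectedComponentsWithStats((r>140).astype(np.uint8))
for k in range(1,N):
    if st[k,4]>12:
        p=ce[k]+[250,170];print(p,st[k,4],onplane(c,p,.051)[0],onplane(c,p,.054)[0])
print(im[150:400,300:302].min(2).mean(1).astype(int)[::4])
E
```

```text
[0.5779 0.267  0.1301] [-0.0012  0.0032 -0.0882  0.0053 -0.1867  0.0011]
106 [[322.0207 183.5819]]
34.5 [[322.1685 289.1786]]
-34.5 [[322.2941 378.9254]]
[321.7048 242.6522] 5518 [0.582  0.2664] [0.5828 0.2665]
[324.0769 203.7692] 13 [0.6042 0.2686] [0.6047 0.2687]
[299.74 220.38] 50 [0.5928 0.2805] [0.5934 0.2804]
[345.0612 220.551 ] 49 [0.5967 0.2556] [0.5973 0.2558]
[322.3882 261.0952] 1355 [0.5713 0.2643] [0.5723 0.2644]
[301.0278 299.3889] 36 [0.5462 0.2729] [0.5474 0.2729]
[344.     299.2439] 41 [0.5502 0.2481] [0.5515 0.2484]
[ 47  52  51  50  50  51  51  43 192 243 217 229 237 186 190 196  42 191
 194  48  51  52  49  46 178 195  45  50  51  48  50 204 103  45  45  46
  46 176 161 255 255 255 255 255 255 255 255 255 255 255 255 255 242 231
 231 192 191 255 255 255 255 255 255]
```

Placed fully down. Next is n0.

>>> {"op": "move_arm", "data": {
  "plan": [
    {"x":-0.08,"y":0.22,"z":0,"yaw":-0.01,"fingers":0},
    {"x":-0.08,"y":0.22,"z":0,"yaw":-0.01,"fingers":0},
    {"x":-0.08,"y":0.22,"z":0,"yaw":-0.01,"fingers":0},
    {"x":-0.08,"y":0.22,"z":0,"yaw":-0.01,"fingers":0},
    {"x":-0.08,"y":0.22,"z":0,"yaw":-0.01,"fingers":0}
  ]
}}

```text
time: 7.95
eef_pos: [0.5282, 0.0333, 0.1193]
tcp_rot: [0.996, 0.084, -0.001, 0.0]
contact_force: [0.9, 0.1, -0.1]
opening: 0.999
finger_force: 0.0
```

>>> {"op": "move_arm", "data": {
  "plan": [
    {"x":-0.08,"y":0.22,"z":0,"yaw":-0.01,"fingers":0},
    {"x":-0.08,"y":0.22,"z":0,"yaw":-0.01,"fingers":0},
    {"x":-0.08,"y":0.22,"z":0,"yaw":-0.01,"fingers":0},
    {"x":-0.08,"y":0.22,"z":0,"yaw":-0.01,"fingers":0},
    {"x":-0.08,"y":0.22,"z":0,"yaw":-0.01,"fingers":0}
  ]
}}

```text
time: 8.45
eef_pos: [0.4865, -0.1973, 0.1196]
tcp_rot: [0.996, 0.088, -0.0, 0.0]
contact_force: [0.8, -0.5, -0.7]
opening: 1.002
finger_force: 0.0
```

>>> {"op": "move_arm", "data": {
  "plan": [
    {"x":-0.043,"y":0.1,"z":0,"yaw":-0.015,"fingers":0.1},
    {"x":-0.043,"y":0.1,"z":0,"yaw":-0.015,"fingers":0.2},
    {"x":-0.043,"y":0.1,"z":0,"yaw":-0.015,"fingers":0.2},
    {"x":-0.043,"y":0.1,"z":0,"yaw":-0.015,"fingers":0.2},
    {"x":-0.043,"y":0.1,"z":0,"yaw":-0.015,"fingers":0.2}
  ]
}}

```text
time: 8.95
eef_pos: [0.4627, -0.2995, 0.1194]
tcp_rot: [0.995, 0.097, -0.0, -0.001]
contact_force: [0.0, 0.3, -0.1]
opening: 0.801
finger_force: 0.0
```

```bash
python3 snap.py w8;  python3 go.py .464 -.3031 .023 11.1
```

```text
[ 0.4627 -0.2995  0.1194] [ 0.0253 -0.0097  0.0084 -0.     -0.0001  0.0013]
t 9.0 pos [ 0.4629 -0.2991  0.1195] head 11.17 q [-0.7579  0.1374  1.9699  0.0005  1.0361  0.6177] delta [0.0003 0.0043 0.0965] yaw 0.0013 F [-0.5213  0.5772 -0.0765]
```

>>> {"op": "move_arm", "data": {
  "plan": [
    {"x":0,"y":0.004,"z":0.03,"yaw":0,"fingers":0.2},
    {"x":0,"y":0.004,"z":0.06,"yaw":0,"fingers":0.2},
    {"x":0,"y":0.004,"z":0.085,"yaw":0,"fingers":0.2},
    {"x":0,"y":0.004,"z":0.095,"yaw":0,"fingers":0.2},
    {"x":0,"y":0.004,"z":0.095,"yaw":0,"fingers":0.4}
  ]
}}

```text
time: 9.5
eef_pos: [0.4631, -0.3023, 0.0237]
tcp_rot: [0.995, 0.098, -0.001, -0.002]
contact_force: [-1.6, -0.2, -0.2]
opening: 0.647
finger_force: 0.0
```

>>> {"op": "move_arm", "data": {
  "plan": [
    {"x":0,"y":0,"z":0,"yaw":0,"fingers":1},
    {"x":0,"y":0,"z":0,"yaw":0,"fingers":1},
    {"x":0,"y":0,"z":0,"yaw":0,"fingers":1},
    {"x":0,"y":0,"z":0,"yaw":0,"fingers":1},
    {"x":0,"y":0,"z":0,"yaw":0,"fingers":1}
  ]
}}

```text
time: 10.0
eef_pos: [0.4648, -0.3054, 0.027]
tcp_rot: [0.995, 0.097, 0.001, 0.001]
contact_force: [1.1, 1.4, 5.5]
opening: 0.386
finger_force: 51.6
```

>>> {"op": "move_arm", "data": {
  "plan": [
    {"x":0,"y":0,"z":-0.02,"yaw":0,"fingers":1},
    {"x":0,"y":0,"z":-0.06,"yaw":0,"fingers":1},
    {"x":0,"y":0,"z":-0.1,"yaw":0,"fingers":1},
    {"x":0,"y":0,"z":-0.12,"yaw":0,"fingers":1},
    {"x":0,"y":0,"z":-0.12,"yaw":0,"fingers":1}
  ]
}}

```text
time: 10.5
eef_pos: [0.4652, -0.3063, 0.149]
tcp_rot: [0.995, 0.097, 0.002, 0.003]
contact_force: [-0.4, -0.5, -0.9]
opening: 0.389
finger_force: 50.8
```

```bash
python3 snap.py w9; python3 held.py w9 .022 322 350; python3 go.py .5059 .2538 .14 9.2
```

```text
[ 0.4652 -0.3063  0.149 ] [-0.0023  0.0514  0.061   0.0023 -0.0257 -0.0001]
tag [321.1997 343.974 ] 3996 [ 0.4662 -0.3071] tool offset [0.001  0.0012]
t 10.55 pos [ 0.464  -0.3052  0.1463] head 11.09 q [-0.7644  0.1098  1.9459 -0.0003  1.0832  0.6129] delta [ 0.1487 -0.5405  0.0052] yaw 0.0331 F [-0.6091  0.798  -3.0715]
```

>>> {"op": "move_arm", "data": {
  "plan": [
    {"x":0.06,"y":-0.22,"z":0,"yaw":0.01,"fingers":1},
    {"x":0.06,"y":-0.22,"z":0,"yaw":0.01,"fingers":1},
    {"x":0.06,"y":-0.22,"z":0,"yaw":0.01,"fingers":1},
    {"x":0.06,"y":-0.22,"z":0,"yaw":0.01,"fingers":1},
    {"x":0.06,"y":-0.22,"z":0,"yaw":0.01,"fingers":1}
  ]
}}

```text
time: 11.05
eef_pos: [0.4777, -0.0735, 0.1419]
tcp_rot: [0.996, 0.093, -0.003, -0.002]
contact_force: [-0.6, -0.2, -1.6]
opening: 0.382
finger_force: 50.9
```

>>> {"op": "move_arm", "data": {
  "plan": [
    {"x":0.06,"y":-0.22,"z":0,"yaw":0.01,"fingers":1},
    {"x":0.06,"y":-0.22,"z":0,"yaw":0.01,"fingers":1},
    {"x":0.06,"y":-0.22,"z":0,"yaw":0.01,"fingers":1},
    {"x":0.06,"y":-0.22,"z":0,"yaw":0.01,"fingers":1},
    {"x":0.06,"y":-0.22,"z":0,"yaw":0.01,"fingers":1}
  ]
}}

```text
time: 11.55
eef_pos: [0.4968, 0.153, 0.1422]
tcp_rot: [0.996, 0.088, -0.003, -0.0]
contact_force: [0.3, -0.4, -1.4]
opening: 0.387
finger_force: 50.9
```

>>> {"op": "move_arm", "data": {
  "plan": [
    {"x":0.027,"y":-0.1,"z":0,"yaw":0.013,"fingers":1},
    {"x":0.027,"y":-0.1,"z":0,"yaw":0.013,"fingers":1},
    {"x":0.027,"y":-0.1,"z":0,"yaw":0.013,"fingers":1},
    {"x":0.027,"y":-0.1,"z":0,"yaw":0.013,"fingers":1},
    {"x":0.027,"y":-0.1,"z":0,"yaw":0.013,"fingers":1}
  ]
}}

```text
time: 12.05
eef_pos: [0.507, 0.2522, 0.1431]
tcp_rot: [0.997, 0.08, -0.002, 0.001]
contact_force: [-0.8, -0.4, -1.6]
opening: 0.39
finger_force: 50.9
```

```bash
python3 snap.py w10; python3 held.py w10 .022 322 350; python3 go.py .505 .2538 .027 9.2
```

```text
[0.507  0.2522 0.1431] [-0.02   -0.0171 -0.0009  0.0014  0.0012  0.0024]
tag [321.2153 343.3237] 4050 [0.5086 0.2513] tool offset [0.0013 0.0012]
t 12.1 pos [0.5074 0.2519 0.1436] head 9.14 q [ 0.2819  0.1402  1.9174 -0.0005  1.0871  1.6933] delta [-0.0017 -0.0024  0.1166] yaw -0.001 F [ 0.2167 -0.1334 -1.7874]
```

>>> {"op": "move_arm", "data": {
  "plan": [
    {"x":-0.002,"y":-0.003,"z":0.03,"yaw":0,"fingers":1},
    {"x":-0.002,"y":-0.003,"z":0.06,"yaw":0,"fingers":1},
    {"x":-0.002,"y":-0.003,"z":0.085,"yaw":0,"fingers":1},
    {"x":-0.002,"y":-0.003,"z":0.088,"yaw":0,"fingers":1},
    {"x":-0.002,"y":-0.003,"z":0.088,"yaw":0,"fingers":1}
  ]
}}

```text
time: 12.6
eef_pos: [0.5055, 0.2546, 0.0567]
tcp_rot: [0.997, 0.079, -0.001, 0.0]
contact_force: [-0.1, -0.1, -1.4]
opening: 0.385
finger_force: 51.0
```

```bash
python3 snap.py w11;python3 snap.py w11;  python3 held.py w11 .022 322 350; python3 go.py .505 .2538 .026 9.2
```

```text
[0.5055 0.2546 0.0567] [ 0.0073 -0.0305 -0.0408  0.0011 -0.0018  0.0009]
[0.5066 0.2552 0.0581] [ 0.0086 -0.0208 -0.0264  0.0013 -0.0054  0.0018]
tag [321.2375 343.3824] 4030 [0.5079 0.2542] tool offset [0.0012 0.0012]
t 12.7 pos [0.5071 0.2556 0.0589] head 9.15 q [ 0.2882  0.2577  1.9576 -0.0001  0.9236  1.6994] delta [-0.0025  0.0014  0.0329] yaw -0.0009 F [ 0.175   0.3816 -1.7002]
```

>>> {"op": "move_arm", "data": {
  "plan": [
    {"x":-0.002,"y":0,"z":0.012,"yaw":0,"fingers":1},
    {"x":-0.002,"y":0,"z":0.02,"yaw":0,"fingers":1},
    {"x":-0.002,"y":0,"z":0.026,"yaw":0,"fingers":1},
    {"x":-0.002,"y":0,"z":0.03,"yaw":0,"fingers":1},
    {"x":-0.002,"y":0,"z":0.032,"yaw":0,"fingers":1}
  ]
}}

```text
time: 13.2
eef_pos: [0.5033, 0.2555, 0.027]
tcp_rot: [0.997, 0.081, -0.002, 0.001]
contact_force: [-10.8, -4.6, 21.4]
opening: 0.387
finger_force: 53.7
```

>>> {"op": "move_arm", "data": {
  "plan": [
    {"x":0,"y":0,"z":0.001,"yaw":0,"fingers":1},
    {"x":0,"y":0,"z":0.001,"yaw":0,"fingers":1}
  ]
}}

```text
time: 13.4
eef_pos: [0.5034, 0.2555, 0.027]
tcp_rot: [0.997, 0.081, -0.002, 0.001]
contact_force: [-8.7, -3.5, 16.7]
opening: 0.387
finger_force: 53.3
```

>>> {"op": "move_arm", "data": {
  "plan": [
    {"x":0,"y":0,"z":-0.002,"yaw":0,"fingers":0.3},
    {"x":0,"y":0,"z":-0.002,"yaw":0,"fingers":0},
    {"x":0,"y":0,"z":-0.002,"yaw":0,"fingers":0},
    {"x":0,"y":0,"z":-0.05,"yaw":0,"fingers":0},
    {"x":0,"y":0,"z":-0.1,"yaw":0,"fingers":0}
  ]
}}

```text
time: 13.9
eef_pos: [0.5019, 0.2549, 0.1224]
tcp_rot: [0.997, 0.08, -0.003, 0.001]
contact_force: [1.3, 1.0, 0.6]
opening: 1.001
finger_force: 0.0
```

```bash
python3 snap.py w12;python3 snap.py w12; python3 go.py .5299 -.2909 .13 11.1; cat > tags.py <<'E'
import sys,json
from h import *
n,z=sys.argv[1],float(sys.argv[2]);im=cv2.imread(f'pics/{n}.png');c=cam('wrist',json.load(open(f'pics/{n}.json')))
N,l,st,ce=cv2.connectedComponentsWithStats((im[:400,150:500].min(2)>140).astype(np.uint8))
for k in range(1,N):
    if 25<st[k,4]<5000: print((ce[k]+[150,0]).round(),st[k,4],onplane(c,ce[k]+[150,0],z)[0])
E
python3 tags.py w12 .054
```

```text
[0.5019 0.2549 0.1224] [ 0.0001 -0.7349 -0.2828 -0.0009  0.9316  0.0026]
[0.5084 0.2572 0.1341] [-0.0013  0.0196 -0.0769  0.0022 -0.1989  0.0004]
t 14.0 pos [0.509  0.2573 0.1323] head 9.22 q [0.2901 0.1529 1.9261 0.0001 1.0475 1.6999] delta [-0.0673  0.5444  0.0002] yaw -0.0328 F [ 0.9397 -0.2659  1.3599]
[302.  87.] 60 [0.5928 0.2801]
[349.  87.] 61 [0.5967 0.2557]
[325. 133.] 1599 [0.5719 0.2644]
[302. 178.] 50 [0.5468 0.2728]
[348. 178.] 53 [0.5507 0.2484]
[301. 218.] 44 [0.5245 0.2704]
[345. 218.] 46 [0.5285 0.2459]
[323. 258.] 1311 [0.5033 0.2544]
[302. 296.] 35 [0.4787 0.2628]
[344. 296.] 40 [0.4826 0.2384]
[164. 320.] 570 [0.4502 0.3416]
[483. 326.] 769 [0.4766 0.1531]
[324. 382.] 65 [0.4239 0.2409]
```

>>> {"op": "move_arm", "data": {
  "plan": [
    {"x":-0.03,"y":0.23,"z":0,"yaw":-0.01,"fingers":0},
    {"x":-0.03,"y":0.23,"z":0,"yaw":-0.01,"fingers":0},
    {"x":-0.03,"y":0.23,"z":0,"yaw":-0.01,"fingers":0},
    {"x":-0.03,"y":0.23,"z":0,"yaw":-0.01,"fingers":0},
    {"x":-0.03,"y":0.23,"z":0,"yaw":-0.01,"fingers":0}
  ]
}}

```text
time: 14.5
eef_pos: [0.5108, 0.021, 0.1239]
tcp_rot: [0.996, 0.084, -0.0, 0.0]
contact_force: [0.4, -1.1, 0.0]
opening: 0.999
finger_force: 0.0
```

>>> {"op": "move_arm", "data": {
  "plan": [
    {"x":-0.03,"y":0.23,"z":0,"yaw":-0.01,"fingers":0},
    {"x":-0.03,"y":0.23,"z":0,"yaw":-0.01,"fingers":0},
    {"x":-0.03,"y":0.23,"z":0,"yaw":-0.01,"fingers":0},
    {"x":-0.03,"y":0.23,"z":0,"yaw":-0.01,"fingers":0},
    {"x":-0.03,"y":0.23,"z":0,"yaw":-0.01,"fingers":0}
  ]
}}

```text
time: 15.0
eef_pos: [0.5204, -0.2114, 0.1239]
tcp_rot: [0.996, 0.089, 0.0, 0.0]
contact_force: [-0.5, 0.4, 0.0]
opening: 1.0
finger_force: 0.0
```

>>> {"op": "move_arm", "data": {
  "plan": [
    {"x":-0.007,"y":0.085,"z":0,"yaw":-0.013,"fingers":0.1},
    {"x":-0.007,"y":0.085,"z":0,"yaw":-0.013,"fingers":0.2},
    {"x":-0.007,"y":0.085,"z":0,"yaw":-0.013,"fingers":0.2},
    {"x":-0.007,"y":0.085,"z":0,"yaw":-0.013,"fingers":0.2},
    {"x":-0.007,"y":0.085,"z":0,"yaw":-0.013,"fingers":0.2}
  ]
}}

```text
time: 15.5
eef_pos: [0.5286, -0.2917, 0.1234]
tcp_rot: [0.995, 0.097, -0.001, -0.001]
contact_force: [0.1, -0.3, -0.6]
opening: 0.802
finger_force: 0.0
```

```bash
python3 snap.py w13; python3 tags.py w13 .054; python3 go.py .5299 -.2915 .025 11.1
```

```text
[ 0.5286 -0.2917  0.1234] [ 0.0131 -0.0128  0.0065 -0.0015  0.0007 -0.0024]
[296.  66.] 66 [ 0.6189 -0.2626]
[347.  66.] 66 [ 0.6236 -0.2869]
[322. 116.] 2545 [ 0.5986 -0.2792]
[297. 164.] 52 [ 0.5731 -0.2716]
[346. 164.] 51 [ 0.5779 -0.2958]
[294. 208.] 46 [ 0.5503 -0.2737]
[341. 207.] 46 [ 0.5556 -0.298 ]
[318. 250.] 1385 [ 0.5299 -0.2908]
[492. 301.] 419 [ 0.5194 -0.3924]
[297. 290.] 39 [ 0.5049 -0.2836]
[341. 289.] 41 [ 0.5102 -0.3077]
[158. 311.] 32 [ 0.4771 -0.2085]
[320. 391.] 752 [ 0.4438 -0.3089]
t 15.55 pos [ 0.5288 -0.2914  0.1237] head 11.18 q [-0.6717  0.2416  1.8392  0.0002  1.0621  0.7039] delta [0.0012 0.0004 0.0987] yaw 0.0013 F [-1.1079  0.5827  0.5073]
```

>>> {"op": "move_arm", "data": {
  "plan": [
    {"x":0.001,"y":0,"z":0.03,"yaw":-0.02,"fingers":0.2},
    {"x":0.001,"y":0,"z":0.06,"yaw":-0.02,"fingers":0.2},
    {"x":0.001,"y":0,"z":0.088,"yaw":-0.02,"fingers":0.2},
    {"x":0.001,"y":0,"z":0.098,"yaw":-0.02,"fingers":0.2},
    {"x":0.001,"y":0,"z":0.098,"yaw":-0.02,"fingers":0.4}
  ]
}}

```text
time: 16.05
eef_pos: [0.529, -0.2908, 0.0246]
tcp_rot: [0.994, 0.107, -0.001, -0.001]
contact_force: [0.2, 0.4, 0.2]
opening: 0.648
finger_force: 0.0
```

>>> {"op": "move_arm", "data": {
  "plan": [
    {"x":0,"y":0,"z":0,"yaw":0,"fingers":1},
    {"x":0,"y":0,"z":0,"yaw":0,"fingers":1},
    {"x":0,"y":0,"z":0,"yaw":0,"fingers":1},
    {"x":0,"y":0,"z":0,"yaw":0,"fingers":1},
    {"x":0,"y":0,"z":0,"yaw":0,"fingers":1}
  ]
}}

```text
time: 16.55
eef_pos: [0.5312, -0.2935, 0.0283]
tcp_rot: [0.994, 0.107, 0.001, 0.001]
contact_force: [0.6, -0.6, 5.6]
opening: 0.382
finger_force: 52.0
```

>>> {"op": "move_arm", "data": {
  "plan": [
    {"x":0,"y":0,"z":-0.02,"yaw":0,"fingers":1},
    {"x":0,"y":0,"z":-0.06,"yaw":0,"fingers":1},
    {"x":0,"y":0,"z":-0.1,"yaw":0,"fingers":1},
    {"x":0,"y":0,"z":-0.12,"yaw":0,"fingers":1},
    {"x":0,"y":0,"z":-0.12,"yaw":0,"fingers":1}
  ]
}}

```text
time: 17.05
eef_pos: [0.5317, -0.2942, 0.1505]
tcp_rot: [0.994, 0.107, 0.003, 0.003]
contact_force: [0.5, -0.5, -1.1]
opening: 0.386
finger_force: 51.2
```

```bash
python3 snap.py w14; python3 held.py w14 .022 322 350; python3 go.py .4365 .243 .14 9.2
```

```text
[ 0.5317 -0.2942  0.1505] [-0.0017  0.0503  0.0605  0.0009 -0.0251 -0.0017]
tag [321.1086 341.5075] 3949 [ 0.5336 -0.2948] tool offset [0.0018 0.0011]
t 17.1 pos [ 0.5304 -0.2932  0.1475] head 12.24 q [-0.6722  0.2161  1.8218 -0.0001  1.1008  0.685 ] delta [ 0.0219 -0.544   0.0063] yaw 0.0531 F [-0.4304 -0.3548 -1.0408]
```

>>> {"op": "move_arm", "data": {
  "plan": [
    {"x":0.01,"y":-0.23,"z":0,"yaw":0.02,"fingers":1},
    {"x":0.01,"y":-0.23,"z":0,"yaw":0.02,"fingers":1},
    {"x":0.01,"y":-0.23,"z":0,"yaw":0.02,"fingers":1},
    {"x":0.01,"y":-0.23,"z":0,"yaw":0.02,"fingers":1},
    {"x":0.01,"y":-0.23,"z":0,"yaw":0.02,"fingers":1}
  ]
}}

```text
time: 17.6
eef_pos: [0.4878, -0.0623, 0.1428]
tcp_rot: [0.995, 0.097, -0.003, -0.002]
contact_force: [0.5, 0.5, -0.9]
opening: 0.386
finger_force: 51.2
```

>>> {"op": "move_arm", "data": {
  "plan": [
    {"x":0.005,"y":-0.23,"z":0,"yaw":0.02,"fingers":1},
    {"x":0.005,"y":-0.23,"z":0,"yaw":0.02,"fingers":1},
    {"x":0.005,"y":-0.23,"z":0,"yaw":0.02,"fingers":1},
    {"x":0.005,"y":-0.23,"z":0,"yaw":0.02,"fingers":1},
    {"x":0.005,"y":-0.23,"z":0,"yaw":0.02,"fingers":1}
  ]
}}

```text
time: 18.1
eef_pos: [0.4485, 0.1633, 0.1434]
tcp_rot: [0.996, 0.088, -0.003, -0.0]
contact_force: [1.3, -0.2, -1.9]
opening: 0.386
finger_force: 51.2
```

>>> {"op": "move_arm", "data": {
  "plan": [
    {"x":0,"y":-0.085,"z":0,"yaw":0.013,"fingers":1},
    {"x":0,"y":-0.085,"z":0,"yaw":0.013,"fingers":1},
    {"x":0,"y":-0.085,"z":0,"yaw":0.013,"fingers":1},
    {"x":0,"y":-0.085,"z":0,"yaw":0.013,"fingers":1},
    {"x":0,"y":-0.085,"z":0,"yaw":0.013,"fingers":1}
  ]
}}

```text
time: 18.6
eef_pos: [0.4361, 0.2435, 0.1446]
tcp_rot: [0.997, 0.08, -0.001, 0.001]
contact_force: [-0.4, -0.2, -0.2]
opening: 0.388
finger_force: 51.2
```

```bash
python3 snap.py w15; python3 held.py w15 .022 322 350; python3 go.py .435 .243 .026 9.2
```

```text
[0.4361 0.2435 0.1446] [-0.0147 -0.0093 -0.0075  0.0029  0.0024  0.0028]
tag [321.218  341.1061] 3950 [0.4384 0.2427] tool offset [0.002  0.0012]
t 18.65 pos [0.4365 0.2434 0.1451] head 9.13 q [ 0.3055 -0.0105  2.0739 -0.0004  1.0805  1.7171] delta [-0.0012  0.      0.1191] yaw -0.0012 F [ 0.8337  0.3892 -1.7192]
```

>>> {"op": "move_arm", "data": {
  "plan": [
    {"x":-0.002,"y":0,"z":0.03,"yaw":0,"fingers":1},
    {"x":-0.002,"y":0,"z":0.06,"yaw":0,"fingers":1},
    {"x":-0.002,"y":0,"z":0.085,"yaw":0,"fingers":1},
    {"x":-0.002,"y":0,"z":0.088,"yaw":0,"fingers":1},
    {"x":-0.002,"y":0,"z":0.088,"yaw":0,"fingers":1}
  ]
}}

```text
time: 19.15
eef_pos: [0.4347, 0.2432, 0.0578]
tcp_rot: [0.997, 0.08, -0.001, 0.0]
contact_force: [-0.2, -0.8, -0.7]
opening: 0.391
finger_force: 51.2
```

```bash
python3 snap.py w16;python3 snap.py w16;  python3 held.py w16 .022 322 350; python3 go.py .435 .243 .026 9.2
```

```text
[0.4347 0.2432 0.0578] [ 0.0076 -0.0297 -0.0361 -0.0016  0.0018  0.0004]
[0.4357 0.2437 0.059 ] [ 0.0077 -0.0205 -0.0227 -0.0005 -0.0004  0.0017]
tag [321.2369 341.1579] 3951 [0.4378 0.2429] tool offset [0.002  0.0012]
t 19.25 pos [0.4362 0.2441 0.0598] head 9.16 q [ 0.307   0.1189  2.1206 -0.0001  0.8995  1.718 ] delta [-0.0015  0.0009  0.0338] yaw -0.0007 F [ 0.0343  0.6457 -1.2972]
```

>>> {"op": "move_arm", "data": {
  "plan": [
    {"x":-0.001,"y":0,"z":0.012,"yaw":0,"fingers":1},
    {"x":-0.001,"y":0,"z":0.02,"yaw":0,"fingers":1},
    {"x":-0.001,"y":0,"z":0.026,"yaw":0,"fingers":1},
    {"x":-0.001,"y":0,"z":0.03,"yaw":0,"fingers":1},
    {"x":-0.001,"y":0,"z":0.032,"yaw":0,"fingers":1}
  ]
}}

```text
time: 19.75
eef_pos: [0.4345, 0.2443, 0.0282]
tcp_rot: [0.997, 0.081, -0.001, 0.0]
contact_force: [-8.3, -3.7, 25.0]
opening: 0.385
finger_force: 54.2
```

>>> {"op": "move_arm", "data": {
  "plan": [
    {"x":0,"y":0,"z":0.001,"yaw":0,"fingers":1},
    {"x":0,"y":0,"z":0.001,"yaw":0,"fingers":1}
  ]
}}

```text
time: 19.95
eef_pos: [0.4345, 0.2443, 0.0282]
tcp_rot: [0.997, 0.081, -0.001, 0.0]
contact_force: [-7.7, -4.3, 18.6]
opening: 0.392
finger_force: 53.7
```

>>> {"op": "move_arm", "data": {
  "plan": [
    {"x":0,"y":0,"z":-0.002,"yaw":0,"fingers":0.3},
    {"x":0,"y":0,"z":-0.002,"yaw":0,"fingers":0},
    {"x":0,"y":0,"z":-0.002,"yaw":0,"fingers":0},
    {"x":0,"y":0,"z":-0.05,"yaw":0,"fingers":0},
    {"x":0,"y":0,"z":-0.1,"yaw":0,"fingers":0}
  ]
}}

```text
time: 20.45
eef_pos: [0.4317, 0.2434, 0.1234]
tcp_rot: [0.997, 0.08, -0.004, 0.001]
contact_force: [0.7, 0.9, -0.2]
opening: 1.002
finger_force: 0.0
```

```bash
python3 snap.py w17;python3 snap.py w17; python3 tags.py w17 .054; python3 go.py .5499 .0709 .13 118.3
```

```text
[0.4317 0.2434 0.1234] [ 0.0015 -0.8155 -0.3047 -0.0004  1.0324 -0.0017]
[0.438  0.2457 0.1344] [-0.0077  0.0344 -0.0651  0.0034 -0.2174 -0.001 ]
[310.   5.] 199 [0.5609 0.2704]
[341.   5.] 204 [0.5634 0.255 ]
[301.  36.] 74 [0.5461 0.2727]
[350.  36.] 74 [0.55   0.2482]
[299.  84.] 70 [0.5237 0.2703]
[347.  84.] 71 [0.5277 0.2458]
[323. 130.] 1650 [0.503  0.2543]
[300. 175.] 58 [0.4778 0.2628]
[346. 174.] 54 [0.4818 0.2383]
[301. 215.] 53 [0.4556 0.2592]
[345. 215.] 52 [0.4595 0.2348]
[323. 255.] 1352 [0.4344 0.2432]
[302. 293.] 42 [0.4098 0.2517]
[344. 293.] 46 [0.4137 0.2272]
[165. 320.] 623 [0.3798 0.3299]
[482. 326.] 823 [0.4064 0.1417]
t 20.55 pos [0.4386 0.2458 0.1324] head 9.23 q [0.3086 0.0047 2.0847 0.0001 1.0384 1.7183] delta [0.0818 0.1904 0.0031] yaw -1.9037 F [0.8917 0.7589 0.2788]
```

>>> {"op": "move_arm", "data": {
  "plan": [
    {"x":0.082,"y":0.19,"z":0,"yaw":-0.75,"fingers":0},
    {"x":0.082,"y":0.19,"z":0,"yaw":-0.75,"fingers":0},
    {"x":0.082,"y":0.19,"z":0,"yaw":-0.75,"fingers":0},
    {"x":0.082,"y":0.19,"z":0,"yaw":-0.75,"fingers":0},
    {"x":0.082,"y":0.19,"z":0,"yaw":-0.75,"fingers":0}
  ]
}}

```text
time: 21.05
eef_pos: [0.5467, 0.0667, 0.1247]
tcp_rot: [0.908, 0.419, -0.0, 0.0]
contact_force: [-0.2, 1.2, 0.7]
opening: 1.0
finger_force: 0.0
```

>>> {"op": "move_arm", "data": {
  "plan": [
    {"x":0,"y":0,"z":0,"yaw":-0.74,"fingers":0},
    {"x":0,"y":0,"z":0,"yaw":-0.74,"fingers":0},
    {"x":0,"y":0,"z":0,"yaw":-0.74,"fingers":0},
    {"x":0,"y":0,"z":0,"yaw":-0.74,"fingers":0},
    {"x":0,"y":0,"z":0,"yaw":-0.74,"fingers":0}
  ]
}}

```text
time: 21.55
eef_pos: [0.5447, 0.0696, 0.1241]
tcp_rot: [0.694, 0.72, -0.001, -0.001]
contact_force: [0.3, 0.8, -0.1]
opening: 1.005
finger_force: 0.0
```

>>> {"op": "move_arm", "data": {
  "plan": [
    {"x":0,"y":0,"z":0,"yaw":-0.41,"fingers":0},
    {"x":0,"y":0,"z":0,"yaw":-0.41,"fingers":0.1},
    {"x":0,"y":0,"z":0,"yaw":-0.41,"fingers":0.2},
    {"x":0,"y":0,"z":0,"yaw":-0.41,"fingers":0.2},
    {"x":0,"y":0,"z":0,"yaw":-0.41,"fingers":0.2}
  ]
}}

```text
time: 22.05
eef_pos: [0.5449, 0.0697, 0.1246]
tcp_rot: [0.537, 0.844, -0.0, -0.001]
contact_force: [0.4, -0.1, -0.4]
opening: 0.801
finger_force: 0.0
```

```bash
python3 snap.py w18;python3 tags.py w18 .051; python3 go.py .5499 .0709 .022 118.3
```

```text
[0.5449 0.0697 0.1246] [-0.0004 -0.002  -0.0035 -0.0012  0.0005 -0.0047]
[170. 150.] 1864 [0.4504 0.0849]
[328. 194.] 689 [0.5346 0.0987]
[352. 208.] 78 [0.5497 0.0978]
[306. 210.] 76 [0.5279 0.086 ]
[331. 251.] 2067 [0.5498 0.0711]
[355. 288.] 69 [0.5717 0.0567]
[312. 291.] 69 [0.5499 0.045 ]
[191. 323.] 1038 [ 0.495 -0.003]
[451. 323.] 1025 [0.6315 0.061 ]
[155. 321.] 500 [ 0.4755 -0.0105]
[478. 320.] 293 [0.6451 0.0691]
t 22.1 pos [0.545  0.0697 0.1247] head 115.11 q [-0.0575  0.1264  1.9714  0.      1.0447 -0.4958] delta [-0.001   0.005   0.1027] yaw -0.0557 F [-0.1533  0.5015  0.1592]
```

View pics/w18.png

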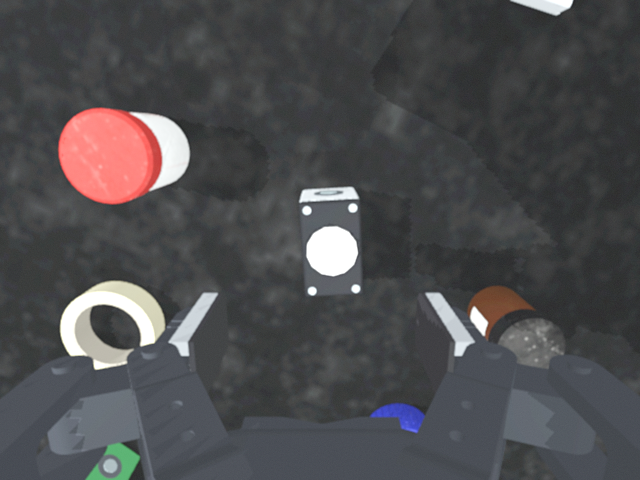

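w18: disc block at (331,251), clear of the red jar, the tape and the amber jar, so I'll grasp it.

>>> {"op": "move_arm", "data": {
  "plan": [
    {"x":-0.001,"y":0.005,"z":0.03,"yaw":-0.056,"fingers":0.2},
    {"x":-0.001,"y":0.005,"z":0.06,"yaw":-0.056,"fingers":0.2},
    {"x":-0.001,"y":0.005,"z":0.09,"yaw":-0.056,"fingers":0.2},
    {"x":-0.001,"y":0.005,"z":0.102,"yaw":-0.056,"fingers":0.2},
    {"x":-0.001,"y":0.005,"z":0.102,"yaw":-0.056,"fingers":0.4}
  ]
}}

```text
time: 22.6
eef_pos: [0.5484, 0.071, 0.0212]
tcp_rot: [0.512, 0.859, -0.001, -0.002]
contact_force: [0.0, 0.0, 0.8]
opening: 0.646
finger_force: 0.0
```

>>> {"op": "move_arm", "data": {
  "plan": [
    {"x":0,"y":0,"z":0,"yaw":0,"fingers":1},
    {"x":0,"y":0,"z":0,"yaw":0,"fingers":1},
    {"x":0,"y":0,"z":0,"yaw":0,"fingers":1},
    {"x":0,"y":0,"z":0,"yaw":0,"fingers":1},
    {"x":0,"y":0,"z":0,"yaw":0,"fingers":1}
  ]
}}

```text
time: 23.1
eef_pos: [0.5516, 0.0709, 0.025]
tcp_rot: [0.512, 0.859, 0.001, 0.001]
contact_force: [-0.7, -0.8, 6.2]
opening: 0.386
finger_force: 52.3
```

>>> {"op": "move_arm", "data": {
  "plan": [
    {"x":0,"y":0,"z":-0.02,"yaw":0,"fingers":1},
    {"x":0,"y":0,"z":-0.06,"yaw":0,"fingers":1},
    {"x":0,"y":0,"z":-0.1,"yaw":0,"fingers":1},
    {"x":0,"y":0,"z":-0.12,"yaw":0,"fingers":1},
    {"x":0,"y":0,"z":-0.12,"yaw":0,"fingers":1}
  ]
}}

```text
time: 23.6
eef_pos: [0.5523, 0.0708, 0.147]
tcp_rot: [0.512, 0.859, 0.002, 0.003]
contact_force: [0.5, -0.1, -1.5]
opening: 0.389
finger_force: 51.4
```

```bash
python3 snap.py w19; python3 held.py w19 .022 322 350; python3 go.py .5301 -.2912 .14 191.1
```

```text
[0.5523 0.0708 0.147 ] [-0.0016  0.0511  0.0615 -0.0004 -0.0265 -0.0014]
tag [321.213  337.9721] 5234 [0.5506 0.0725] tool offset [ 0.0022 -0.0005]
t 23.65 pos [0.5507 0.0709 0.1443] head 118.44 q [-0.0547  0.1121  1.9474 -0.      1.0796 -0.551 ] delta [-0.3086 -0.1905  0.0043] yaw -1.2682 F [-0.432   0.464  -1.5422]
```

>>> {"op": "move_arm", "data": {
  "plan": [
    {"x":-0.19,"y":-0.117,"z":0,"yaw":-0.65,"fingers":1},
    {"x":-0.19,"y":-0.117,"z":0,"yaw":-0.65,"fingers":1},
    {"x":-0.19,"y":-0.117,"z":0,"yaw":-0.65,"fingers":1},
    {"x":-0.19,"y":-0.117,"z":0,"yaw":-0.65,"fingers":1},
    {"x":-0.19,"y":-0.117,"z":0,"yaw":-0.65,"fingers":1}
  ]
}}

```text
time: 24.15
eef_pos: [0.5357, -0.1531, 0.14]
tcp_rot: [0.209, 0.978, 0.001, -0.003]
contact_force: [-0.1, -0.6, -0.7]
opening: 0.384
finger_force: 51.3
```

```bash
python3 go.py .5301 -.2912 .14 191.1
```

```text
t 24.15 pos [ 0.5357 -0.1531  0.14  ] head 155.92 q [-0.4605  0.1255  1.9411 -0.0001  1.0802 -1.611 ] delta [-0.0513 -0.1284 -0.0003] yaw -0.614 F [-0.1486 -0.5572 -0.7242]
```

>>> {"op": "move_arm", "data": {
  "plan": [
    {"x":-0.051,"y":-0.128,"z":0,"yaw":-0.61,"fingers":1},
    {"x":-0.051,"y":-0.128,"z":0,"yaw":-0.61,"fingers":1},
    {"x":-0.051,"y":-0.128,"z":0,"yaw":-0.61,"fingers":1},
    {"x":-0.051,"y":-0.128,"z":0,"yaw":-0.61,"fingers":1},
    {"x":-0.051,"y":-0.128,"z":0,"yaw":-0.61,"fingers":1}
  ]
}}

```text
time: 24.65
eef_pos: [0.5297, -0.2898, 0.1398]
tcp_rot: [-0.092, 0.996, 0.002, -0.002]
contact_force: [-0.2, 0.0, -0.8]
opening: 0.387
finger_force: 51.2
```

```bash
python3 snap.py w20; python3 snap.py w20; python3 held.py w20 .022 322 350;python3 go.py .5304 -.2913 .026 191.1
```

```text
[ 0.5297 -0.2898  0.1398] [ 0.0351 -0.0207  0.0174  0.0021  0.005  -0.1119]
[ 0.5299 -0.2888  0.1401] [ 0.0262 -0.0194  0.0043 -0.0003  0.0005  0.0569]
tag [321.2873 337.7866] 5107 [ 0.5269 -0.2907] tool offset [ 0.0035 -0.0012]
t 24.75 pos [ 0.5303 -0.2883  0.1406] head -169.51 q [-0.666   0.2228  1.8275  0.0002  1.096  -2.42  ] delta [ 0.0001 -0.0034  0.1146] yaw -0.0106 F [ 0.9923  0.143  -0.9674]
```

>>> {"op": "move_arm", "data": {
  "plan": [
    {"x":-0.003,"y":-0.002,"z":0.03,"yaw":-0.01,"fingers":1},
    {"x":-0.003,"y":-0.002,"z":0.06,"yaw":-0.01,"fingers":1},
    {"x":-0.003,"y":-0.002,"z":0.08,"yaw":-0.01,"fingers":1},
    {"x":-0.003,"y":-0.002,"z":0.084,"yaw":-0.01,"fingers":1},
    {"x":-0.003,"y":-0.002,"z":0.084,"yaw":-0.01,"fingers":1}
  ]
}}

```text
time: 25.25
eef_pos: [0.5343, -0.2894, 0.0581]
tcp_rot: [-0.098, 0.995, 0.001, -0.001]
contact_force: [1.3, -0.3, -1.1]
opening: 0.381
finger_force: 51.4
```

```bash
python3 snap.py w21; python3 snap.py w21; python3 held.py w21 .022 322 350;python3 go.py .5325 -.291 .026 191.1
```

```text
[ 0.5343 -0.2894  0.0581] [-0.0044 -0.0303 -0.0378 -0.0006  0.0032 -0.0075]
[ 0.5352 -0.2903  0.0596] [-0.0051 -0.0194 -0.0255  0.0005 -0.0012 -0.0056]
tag [321.2959 337.7688] 5087 [ 0.532  -0.2922] tool offset [ 0.0035 -0.0012]
t 25.35 pos [ 0.5357 -0.2909  0.0605] head -168.8 q [-0.6638  0.3363  1.8529  0.      0.9504 -2.4301] delta [0.0032 0.0006 0.0345] yaw 0.0018 F [ 0.7119  0.0012 -1.679 ]
```

View pics/w21.png

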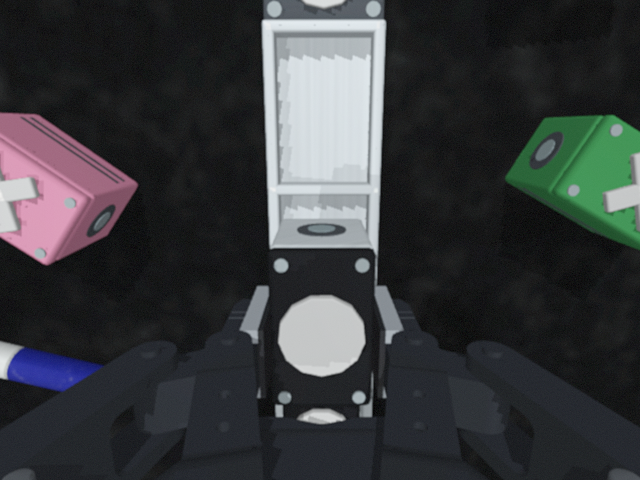

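w21: the held disc block is over the middle pocket, aligned with the nest (walls at columns 265 and 383, divider at row 188). I'll lower it.

>>> {"op": "move_arm", "data": {
  "plan": [
    {"x":0.001,"y":0,"z":0.012,"yaw":0,"fingers":1},
    {"x":0.001,"y":0,"z":0.02,"yaw":0,"fingers":1},
    {"x":0.001,"y":0,"z":0.027,"yaw":0,"fingers":1},
    {"x":0.001,"y":0,"z":0.032,"yaw":0,"fingers":1},
    {"x":0.001,"y":0,"z":0.035,"yaw":0,"fingers":1}
  ]
}}

```text
time: 25.85
eef_pos: [0.5337, -0.2912, 0.028]
tcp_rot: [-0.098, 0.995, 0.001, -0.002]
contact_force: [-13.8, 8.6, 33.0]
opening: 0.384
finger_force: 55.6
```

>>> {"op": "move_arm", "data": {
  "plan": [
    {"x":0,"y":0,"z":0.001,"yaw":0,"fingers":1},
    {"x":0,"y":0,"z":0.001,"yaw":0,"fingers":1}
  ]
}}

```text
time: 26.05
eef_pos: [0.5337, -0.2912, 0.028]
tcp_rot: [-0.098, 0.995, 0.001, -0.002]
contact_force: [-11.3, 6.9, 24.0]
opening: 0.387
finger_force: 54.5
```

Down at the expected height (grasp 0.025 + 3 mm floor). I'll release and retract.

>>> {"op": "move_arm", "data": {
  "plan": [
    {"x":0,"y":0,"z":-0.002,"yaw":0,"fingers":0.3},
    {"x":0,"y":0,"z":-0.002,"yaw":0,"fingers":0.1},
    {"x":0,"y":0,"z":-0.002,"yaw":0,"fingers":0.1},
    {"x":0,"y":0,"z":-0.05,"yaw":0,"fingers":0.1},
    {"x":0,"y":0,"z":-0.1,"yaw":0,"fingers":0}
  ]
}}

```text
time: 26.55
eef_pos: [0.5321, -0.2898, 0.1207]
tcp_rot: [-0.097, 0.995, 0.003, -0.003]
contact_force: [1.7, -0.5, 0.8]
opening: 1.003
finger_force: 0.0
```

>>> {"op": "move_arm", "data": {
  "plan": [
    {"x":0,"y":0,"z":-0.04,"yaw":0,"fingers":0},
    {"x":0,"y":0,"z":-0.08,"yaw":0,"fingers":0},
    {"x":0,"y":0,"z":-0.08,"yaw":0,"fingers":0},
    {"x":0,"y":0,"z":-0.08,"yaw":0,"fingers":0},
    {"x":0,"y":0,"z":-0.08,"yaw":0,"fingers":0}
  ]
}}

```text
time: 27.05
eef_pos: [0.533, -0.2905, 0.201]
tcp_rot: [-0.098, 0.995, 0.001, -0.001]
contact_force: [0.5, -0.3, -0.0]
opening: 0.996
finger_force: 0.0
```

```bash
python3 snap.py w22; python3 tags.py w22 .054; python3 - <<'E'
from h import *
a=ctrl.read_camera('scene')[:,:,::-1];b=ctrl.read_camera('side')[:,:,::-1]
cv2.imwrite('pics/end.png',np.hstack([cv2.resize(a[130:430,130:450],(400,375)),cv2.resize(b[150:430,200:460],(400,375))]))
E
```

```text
[ 0.533  -0.2905  0.201 ] [-0.0008  0.0128  0.0141 -0.0011  0.0025  0.0002]
[462.   2.] 51 [ 0.3749 -0.231 ]
[183.  24.] 1324 [ 0.4219 -0.4038]
[438.   8.] 42 [ 0.3812 -0.2451]
[293.  15.] 67 [ 0.4032 -0.3355]
[350.  15.] 65 [ 0.3961 -0.2997]
[321.  39.] 1816 [ 0.4137 -0.3148]
[294.  65.] 63 [ 0.4322 -0.3297]
[349.  64.] 61 [ 0.425 -0.294]
[473. 132.] 30 [ 0.4509 -0.2009]
[167. 173.] 1775 [ 0.5191 -0.4047]
[488. 165.] 729 [ 0.4702 -0.1844]
[453. 164.] 29 [ 0.4743 -0.2084]
[302. 188.] 30 [ 0.5111 -0.3098]
[337. 188.] 30 [ 0.5063 -0.2854]
[319. 220.] 1158 [ 0.5319 -0.293 ]
[303. 251.] 27 [ 0.5569 -0.3005]
[336. 251.] 26 [ 0.5522 -0.2763]
[320. 306.] 993 [ 0.5979 -0.2793]
[164. 320.] 555 [ 0.633  -0.3957]
[483. 326.] 733 [ 0.5905 -0.1513]
```

View pics/end.png

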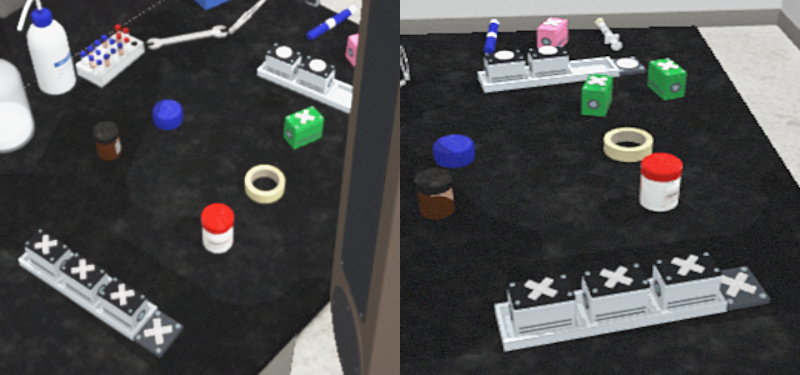

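The final views show three crosses seated in the cross nest and two discs in the disc nest, with the bystanders unmoved.

```bash
python3 -c "
from plant import ctrl
print(ctrl.sign_off())"
```

```text
the job is handed in; nothing more can be done
None
```

All five blocks are sorted: three crosses down in the cross nest and two discs down in the disc nest, bystanders untouched, handed in at about 27 s of robot time (the sign-off returned no verdict).

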